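# Change three pump impellers round into their own job trays

### The job

The three bronze impellers came back from balancing into the wrong job trays. Change them round so that each one lies flat, hub up, in the front compartment of the tray that holds the pump casing of its own size; the clear half of the rubber mat is free for putting one aside on the way. Set them down rather than drop them, keep them upright, and leave the seal, the bearing and the spanner on the mat where they are.

Things in the scene. Friction and masses are not known exactly. Their poses are not given: they have to be found in the camera images.
- impeller_small: the small-sized one of three loose bronze impellers: round plate with six curved vanes, 50 mm across, 16 mm high; from its middle a round hub sleeve, 22 mm in diameter, rises to 44 mm above the underside: grip it there from above. About 0.14 kg. Origin: centre of the underside, z up the hub. Starts hub up in tray_medium.
- impeller_medium: the medium-sized one of three loose bronze impellers: round plate with six curved vanes, 70 mm across, 16 mm high; from its middle a round hub sleeve, 26 mm in diameter, rises to 47 mm above the underside: grip it there from above. About 0.3 kg. Origin: centre of the underside, z up the hub. Starts hub up in tray_large.
- impeller_large: the large-sized one of three loose bronze impellers: round plate with six curved vanes, 92 mm across, 16 mm high; from its middle a round hub sleeve, 30 mm in diameter, rises to 50 mm above the underside: grip it there from above. About 0.55 kg. Origin: centre of the underside, z up the hub. Starts hub up in tray_small.
- tray_small: fixed grey tray, 313 x 156 mm, walls 18 mm high, floor 4 mm thick. Rear part: fixed blue pump casing, bore 54 mm, up to 53 mm high, for impeller_small. Front compartment (nearer the robot): empty but for one impeller. Origin: middle of the front compartment, under the floor; x along the tray away from the robot, y left. Compartment free for x -62..62, y -74..74 mm; casing centred at x 148.
- tray_medium: fixed grey tray, 313 x 156 mm, walls 18 mm high, floor 4 mm thick. Rear part: fixed blue pump casing, bore 74 mm, up to 61 mm high, for impeller_medium. Front compartment (nearer the robot): empty but for one impeller. Origin: middle of the front compartment, under the floor; x along the tray away from the robot, y left. Compartment free for x -62..62, y -74..74 mm; casing centred at x 148.
- tray_large: fixed grey tray, 313 x 156 mm, walls 18 mm high, floor 4 mm thick. Rear part: fixed blue pump casing, bore 96 mm, up to 69 mm high, for impeller_large. Front compartment (nearer the robot): empty but for one impeller. Origin: middle of the front compartment, under the floor; x along the tray away from the robot, y left. Compartment free for x -62..62, y -74..74 mm; casing centred at x 148.
- mat: fixed black rubber mat, 313 x 156 mm, 4 mm thick, beside the trays (235 mm apart, in any order, turned up to 7 degrees). Origin: underside, middle of its clear near half (free for x -66..75, y -78..78 mm; x along it away from the robot, y left). Far half: seal, bearing, spanner. Other equipment, to 240 mm high, stands beyond x = 0.8 m or 0.5 m to either side.
- bearing: a loose ball bearing lying flat on the far half of the mat, 52 mm across, 15 mm high; bystander. Origin: centre of its underside.
- seal: a loose mechanical shaft seal standing on the far half of the mat, 38 mm across, 38 mm high: white ring, spring, steel cap; bystander. Origin: centre of its underside.
- spanner: a loose steel spanner lying across the far end of the mat, 135 mm long, 8 mm thick; bystander. Origin: middle of its underside; x along it.
Things that resemble listed ones, but are neither listed nor needed, are in the scene too. What is shaped like the impeller_large but grey is not meant.

How it is judged (in metres and radians):
At the end, for the whole second after the job is handed in: Each impeller lies flat (within 6 degrees), hub up, at rest on the floor (within 4 mm) of the front compartment of the tray with its own size of casing, wholly within the compartment's walls (2 mm grace); nothing is held; seal, bearing and spanner within 15 mm of where they were (x of impeller_small in the frame of tray_small between -0.039 and 0.039 m and y of impeller_small in the frame of tray_small between -0.051 and 0.051 m and z of impeller_small in the frame of tray_small between 0 and 0.008 m and angle between each of impeller_small, impeller_medium, impeller_large's own z axis and vertical below 0.1 rad and linear speed of each of impeller_small, impeller_medium, impeller_large below 0.02 m/s and angular speed of each of impeller_small, impeller_medium, impeller_large below 0.2 rad/s and x of impeller_medium in the frame of tray_medium between -0.029 and 0.029 m and y of impeller_medium in the frame of tray_medium between -0.041 and 0.041 m and z of impeller_medium in the frame of tray_medium between 0 and 0.008 m and x of impeller_large in the frame of tray_large between -0.018 and 0.018 m and y of impeller_large in the frame of tray_large between -0.03 and 0.03 m and z of impeller_large in the frame of tray_large between 0 and 0.008 m and distance of each of bearing, seal, spanner from where it was at the start of the episode below 0.015 m); the robot touches nothing.
It fails at once if a bystander on the mat (bearing, seal or spanner) is moved more than 15 mm (distance of any of bearing, seal, spanner from where it was at the start of the episode above 0.015 m).
It fails at once if an impeller is tipped more than about 35 degrees (angle between any of impeller_small, impeller_medium, impeller_large's own z axis and vertical above 0.6 rad).
It fails at once if an impeller is dropped: let go with its underside more than 18 mm above the floor of a tray ((contact force between impeller_small and the fingers below 0.1 N and height (world z) of impeller_small above 0.022 m) or (contact force between impeller_medium and the fingers below 0.1 N and height (world z) of impeller_medium above 0.022 m) or (contact force between impeller_large and the fingers below 0.1 N and height (world z) of impeller_large above 0.022 m)).
It also fails if it takes over 120 s, if anything falls off the work surface, if the arm or the gripper's body presses on something with over 40 N, if the wrist force passes 120 N, or if a joint passes its speed limit or range.

### The arm

A 6-joint arm with a two-finger parallel gripper is mounted at the origin on the work surface. World frame = base frame: x ahead of the robot, y to its left, z up, the work surface at z = 0. Lengths are in m, angles in degrees, forces in N, time in s.
With the tool pointing down it reaches from about 0.375 to 0.9 m from the base axis. Payload 3.1 kg.
Tool frame: the origin (TCP) lies midway between the tips of the shut fingers; the grasp point (between the pads) lies 19 mm behind it; z points along the fingers, y is the line along which they close (so a half turn about z gives the same grasp; the last joint's range is limited). The gripper opens to 87 mm and grips with 3 to 60 N. Pads are 19 mm wide; open, the fingers measure 117 mm over their backs; the gripper's body (75 mm by 190 mm) begins 51 mm behind the grasp point.
Start: joints at [54.23, 30.224, 82.088, -0, 67.689, -10.227], TCP at [0.269, 0.564, 0.223] pointing down, gripper open.
Joint ranges: [-176.69, 176.69], [-43.24, 126.21], [12.49, 139.97], [-82, 262], [0, 151.66], [-163.58, 163.58]. Speed limits (degrees/s): [159.86, 159.86, 180, 180, 180, 180].

### API

Orientations are given as a 3x3 rotation matrix whose columns are the frame's x, y, z axes.
In Python, from rig import read_state, capture, camera_info, hand_in gives the robot as it stands.
- The arm moves only by the tool drive_tool, never from a script. Its argument "motion" is a list of rows, each a list of 2 entries, a list of its own where there are three numbers: the shift along the tool's x, y, z in mm, then the turn, a rotation vector about the tool's x, y, z in rad. A call has 1 to 5 rows; each row shifts and turns the commanded pose from where the row before left it, along the tool's axes as they then stand; what a row does not reach is not made up. A row lasts 1/10 s, in which the tool goes at most 50 mm and 8.59 degrees, less where a joint would pass 70% of its speed; a pose out of reach is approached as far as the arm can. A call is refused whole if a number of a shift passes 50 or a number of a turn 0.15, either way. A call with a gripper value outside its range is refused whole. "gripper" is the opening, from 0 (shut) to 1 (fully open), set as the call begins (left out, the last holds). The fingers move at their own pace and stop on an object; the grip force is fixed at half the most. Time passes only in rows, so rows that do not move let the fingers close. It gives the time, the measured TCP pose, the force, the opening and the grip force at its end, in the units of the state.
- read_state(): the state, without advancing time (a new reading comes with each control period).
- capture(name): name is "side" or "top" or "wrist"; returns the picture (420x560x3 uint8, red, green, blue); there is no depth.
- camera_info(name): a dict with "fovy" (degrees; the focal length in pixels is half the picture's height over the tangent of half this angle, whatever the lens; pixels are square), "cx", "cy" (the principal point, pixels), "xyz" and "orientation" of the camera in the world; the wrist camera has in their place "T_tool_cam" (4x4, takes a point from camera to tool coordinates, whose origin is the TCP and whose axes are the flange's). Camera axes: x right, y down, z forward; pixel columns grow to the right and rows downward; lengths in m; the calibration is good to about 2 mm. A picture is of the moment at which its call begins: read the wrist's pose just before it. camera_info takes no time and is no camera call.
- hand_in(): hands the job in; it is judged then, once.
The state is a dict: "time_s": time; "joint_positions": joint angles; "qvel": joint speeds; "tau": joint torques, N m; "position": TCP position; "tcp_rot": TCP orientation; "force": force on the tool from outside, world axes, zero at the start; "moment": the same for the moment, N m; "opening": opening from 0.0 (shut) to 1.0 (fully open); "grasp_force": force on a finger pad.
Only numpy, scipy, OpenCV 4.12 (cv2) and the standard library are available. Lean on these libraries where they do the work, as an engineer would, in place of code of your own. Each camera call takes 0.05 s, during which the arm holds its last target. There are 200 camera calls.

## Working session

There is one attempt and no reset: what is moved stays moved. The work goes in short steps, Python scripts to look and compute and a tool call to move; the robot and the scene stay as the last step left them, time stands still between calls to the robot, and variables do not carry over. Pictures are saved under pics/ and viewed, at most 14 in all, crops included, and the job is handed in when it is done.

Besides the shell and the picture viewer there is one more tool, called after "Call:" by a JSON object that holds its "method" and its "body", one argument or row to a line. drive_tool: Moves the arm, as the interface text tells. Its arguments: {"type":"object","properties":{"motion":{"type":"array","items":{"type":"array"}},"gripper":{"type":"number"}},"required":["motion"]}

```bash
ls; mkdir -p pics; python3 - <<'E'
from rig import *
import cv2
for n in("top","side"):
    print(n,camera_info(n)); cv2.imwrite(f"pics/{n}0.png",capture(n)[:,:,::-1])
print(camera_info("wrist")); print(read_state())
E
```

```text
pics
top {'fovy': 49.674472988067144, 'cx': 278.91900191154025, 'cy': 205.50090694517908, 'xyz': array([0.28879712, 0.07052252, 1.48096577]), 'orientation': array([[-0.02684691, -0.9935134 ,  0.11050054],
       [-0.99951791,  0.02840357,  0.01253716],
       [-0.01559445, -0.11011068, -0.99379699]])}
side {'fovy': 53.095629585910565, 'cx': 275.1679594091424, 'cy': 205.0902461645052, 'xyz': array([ 0.04248012, -0.55578826,  0.7491411 ]), 'orientation': array([[ 0.858078  , -0.33882135,  0.38587854],
       [-0.51325248, -0.590092  ,  0.62318804],
       [ 0.01655443, -0.73279706, -0.68024586]])}
{'fovy': 58.072807592996185, 'cx': 279.4949547814463, 'cy': 205.72837303969553, 'T_tool_cam': array([[ 7.52407381e-05, -9.70223434e-01, -2.42211650e-01,
         6.66998037e-02],
       [ 9.99999787e-01,  2.30015910e-04, -6.10730755e-04,
         1.59973824e-03],
       [ 6.48257823e-04, -2.42211552e-01,  9.70223244e-01,
        -1.61906250e-01],
       [ 0.00000000e+00,  0.00000000e+00,  0.00000000e+00,
         1.00000000e+00]])}
{'time_s': 0.1, 'joint_positions': array([ 5.42322000e+01,  3.02739101e+01,  8.21486987e+01, -3.76600396e-04,
        6.76915311e+01, -1.02266272e+01]), 'qvel': array([-0.08833078, -0.11545457, -0.15624321, -0.03364479,  0.11502579,
        0.03654974]), 'tau': array([-6.18606555e-04, -4.40984416e+01, -1.77150357e+01,  6.35360274e-02,
        5.34207956e-02, -5.12910367e-05]), 'position': array([0.26904696, 0.56338719, 0.22166853]), 'tcp_rot': array([[-9.02276563e-01,  4.31156189e-01, -1.15946151e-03],
       [ 4.31157608e-01,  9.02275176e-01, -1.61994250e-03],
       [ 3.47705101e-04, -1.96154680e-03, -9.99998016e-01]]), 'force': array([-0.73699832,  0.08675636, -0.5543035 ]), 'moment': array([ 0.04818411,  0.03089662, -0.03540455]), 'grasp_force': 0.0, 'opening': 1.0038347130807639}
```

View pics/top0.png

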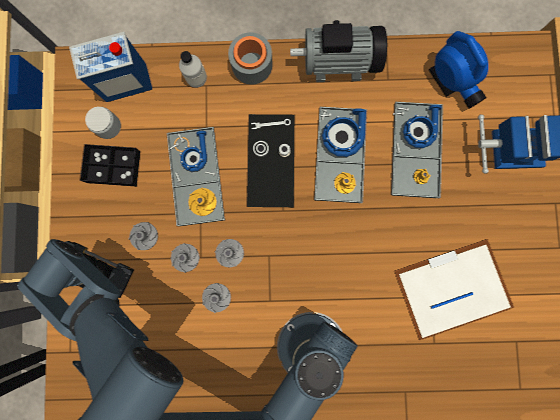

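View pics/side0.png

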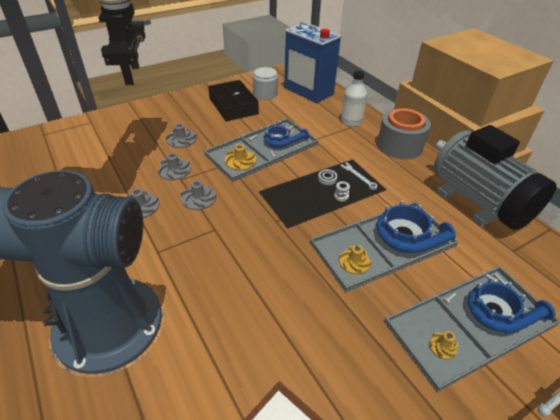

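The top view shows, left to right:

| Item | Pixel (top) | Holds |
|---|---|---|
| Tray with the smallest casing | (195,175) | large impeller (202,201) |
| Mat | (270,160) | seal, bearing and spanner in its far half |
| Tray with the largest casing | (340,155) | medium impeller (344,183) |
| Tray with the medium casing | (416,150) | small impeller (421,177) |

The grey impellers at (143,236), (185,257), (229,253) and (216,297) are not meant. Next I'll measure.

```bash
cat > h.py <<'E'
import numpy as np, cv2
from rig import *
def pose(n,st=None):
    c=camera_info(n); f=210/np.tan(np.radians(c["fovy"]/2))
    if n=="wrist":
        T=np.eye(4);T[:3,:3]=st["tcp_rot"];T[:3,3]=st["position"];T=T@c["T_tool_cam"];R,p=T[:3,:3],T[:3,3]
    else: R,p=c["orientation"],c["xyz"]
    return R,p,f,c["cx"],c["cy"]
def ray(P,uv,z):
    R,p,f,cx,cy=P
    uv=np.atleast_2d(np.asarray(uv,float))
    d=np.c_[(uv[:,0]-cx)/f,(uv[:,1]-cy)/f,np.ones(len(uv))]@R.T
    return p+d*((z-p[2])/d[:,2])[:,None]
def gold(im):
    h=cv2.cvtColor(im,cv2.COLOR_RGB2HSV)
    return cv2.inRange(h,(18,130,110),(32,255,255))
def blobs(m,amin):
    cs=cv2.findContours(m,cv2.RETR_EXTERNAL,cv2.CHAIN_APPROX_NONE)[0]
    return [c for c in cs if cv2.contourArea(c)>amin]
E
python3 - <<'E'
from h import *
im=cv2.imread("pics/top0.png")[:,:,::-1].copy(); P=pose("top")
hsv=cv2.cvtColor(im,cv2.COLOR_RGB2HSV)
for c in blobs(cv2.morphologyEx(gold(im),cv2.MORPH_CLOSE,np.ones((3,3))),60):
    (u,v),r=cv2.minEnclosingCircle(c); print("gold",u,v,r,ray(P,(u,v),.02)[0].round(3), "diam",2*r*1.46/P[2])
for u,v in[(181,215),(325,192),(405,190),(260,190),(240,190)]: print(hsv[v,u])
g=cv2.inRange(hsv,(0,0,60),(179,70,255)); g[:95]=0;g[235:]=0;g[:,:160]=0;g[:,450:]=0
k=cv2.inRange(hsv,(0,0,0),(179,255,45)); k[:105]=0;k[215:]=0;k[:,:235]=0;k[:,310:]=0
for n,m,z in(("grey",g,.018),("black",k,.004)):
  for c in blobs(cv2.morphologyEx(m,cv2.MORPH_CLOSE,np.ones((5,5))),800):
    q=cv2.boxPoints(cv2.minAreaRect(ray(P,c[:,0,:],z)[:,:2].astype(np.float32)))
    print(n,q.round(3).tolist(),np.linalg.norm(q-np.roll(q,1,0),axis=1).round(3))
E
```

```text
gold 13.0 277.5 13.756916999816895 [0.243 0.949 0.02 ] diam 0.08853774815078216
gold 201.6842041015625 201.32894897460938 14.331615447998047 [0.472 0.34  0.02 ] diam 0.09223643343531107
gold 344.6176452636719 182.38235473632812 10.707357406616211 [ 0.521 -0.127  0.02 ] diam 0.06891117489769082
gold 421.6785583496094 175.94642639160156 8.375188827514648 [ 0.535 -0.377  0.02 ] diam 0.05390163792771347
gold 4.4476165771484375 154.52432250976562 59.526119232177734 [0.647 0.993 0.02 ] diam 0.38310244606710436
gold 6.0 52.49397659301758 41.50612258911133 [1.001 1.002 0.02 ] diam 0.26712806572571035
[ 56  14 144]
[ 53  14 162]
[ 57  16 161]
[12 33 39]
[ 16 165 178]
grey [[0.39500001072883606, 0.42399999499320984], [0.41100001335144043, 0.2669999897480011], [0.722000002861023, 0.30000001192092896], [0.7049999833106995, 0.4560000002384186]] [0.312 0.157 0.312 0.157]
grey [[0.453000009059906, -0.18199999630451202], [0.7670000195503235, -0.20999999344348907], [0.781000018119812, -0.05400000140070915], [0.46700000762939453, -0.02500000037252903]] [0.157 0.315 0.157 0.315]
grey [[0.460999995470047, -0.43299999833106995], [0.7739999890327454, -0.460999995470047], [0.7889999747276306, -0.30000001192092896], [0.47600001096725464, -0.2720000147819519]] [0.162 0.314 0.162 0.314]
black [[0.44699999690055847, 0.0430000014603138], [0.7559999823570251, 0.032999999821186066], [0.7609999775886536, 0.1850000023841858], [0.4519999921321869, 0.19499999284744263]] [0.152 0.31  0.152 0.31 ]
```

Call:
{"method": "drive_tool", "body": {
  "motion": [
    [[0,0,0],[0,0,-0.1486]],
    [[0,0,0],[0,0,-0.1486]],
    [[0,0,0],[0,0,-0.1486]],
    [[-30,-33,0],[0,0,0]],
    [[-30,-33,0],[0,0,0]]
  ]
}}

```text
time_s: 0.6
position: [0.329, 0.4977, 0.2219]
tcp_rot: [[-1.0, -0.004, -0.0], [-0.004, 1.0, -0.001], [0.0, -0.001, -1.0]]
force: [0.5, 0.7, -0.1]
opening: 0.999
grasp_force: 0.0
```

Call:
{"method": "drive_tool", "body": {
  "motion": [
    [[-30,-33,0],[0,0,0]],
    [[-30,-33,0],[0,0,0]],
    [[-30,-33,0],[0,0,0]],
    [[-30,-33,0],[0,0,0]],
    [[-20,-22,0],[0,0,0]]
  ]
}}

```text
time_s: 1.1
position: [0.4712, 0.3415, 0.2222]
tcp_rot: [[-1.0, 0.002, 0.0], [0.002, 1.0, -0.001], [-0.0, -0.001, -1.0]]
force: [0.2, -0.4, 0.4]
opening: 1.001
grasp_force: 0.0
```

Call:
{"method": "drive_tool", "body": {
  "motion": [
    [[0,0,0],[0,0,0]],
    [[0,0,0],[0,0,0]]
  ]
}}

```text
time_s: 1.3
position: [0.4694, 0.3434, 0.2221]
tcp_rot: [[-1.0, 0.002, -0.001], [0.002, 1.0, -0.0], [0.001, -0.0, -1.0]]
force: [-0.0, 0.3, -0.4]
opening: 0.998
grasp_force: 0.0
```

```bash
cat >> h.py <<'E'
def look(name):
    st=read_state(); im=capture("wrist"); P=pose("wrist",st)
    cv2.imwrite(f"pics/{name}.png",im[:,:,::-1])
    print("t",st["time_s"],"tcp",st["position"].round(4),st["tcp_rot"].round(3)[:,0],"open",st["opening"])
    m=cv2.morphologyEx(gold(im),cv2.MORPH_CLOSE,np.ones((5,5)))
    for c in blobs(m,500):
        (u,v),r=cv2.minEnclosingCircle(c)
        for z in(.02,.05): print("gold px",round(u),round(v),"z",z,ray(P,(u,v),z)[0].round(4),"diam",(ray(P,(u+r,v),z)-ray(P,(u-r,v),z))[0].round(4))
    return im,P
E
python3 -c "
from h import *
look('w1')"
```

```text
t 1.3 tcp [0.4694 0.3434 0.2221] [-1.     0.002  0.001] open 0.9977201091031801
gold px 403 335 z 0.02 [0.6385 0.4785 0.02  ] diam [0.0006 0.3384 0.    ]
gold px 403 335 z 0.05 [0.6191 0.4675 0.05  ] diam [0.0005 0.3105 0.    ]
gold px 194 316 z 0.02 [0.6146 0.2534 0.02  ] diam [0.0001 0.079  0.    ]
gold px 194 316 z 0.05 [0.5972 0.2609 0.05  ] diam [0.0001 0.0725 0.    ]
gold px 496 281 z 0.02 [0.5752 0.5706 0.02  ] diam [0.0001 0.0713 0.    ]
gold px 496 281 z 0.05 [0.5611 0.552  0.05  ] diam [0.0001 0.0654 0.    ]
gold px 62 281 z 0.02 [0.5744 0.1179 0.02  ] diam [0.0001 0.0709 0.    ]
gold px 62 281 z 0.05 [0.5604 0.1366 0.05  ] diam [0.0001 0.065  0.    ]
gold px 439 248 z 0.02 [0.5386 0.5075 0.02  ] diam [0.0001 0.0678 0.    ]
gold px 439 248 z 0.05 [0.5275 0.4941 0.05  ] diam [0.0001 0.0622 0.    ]
gold px 502 214 z 0.02 [0.5028 0.5662 0.02  ] diam [0.0002 0.115  0.    ]
gold px 502 214 z 0.05 [0.4947 0.548  0.05  ] diam [0.0002 0.1056 0.    ]
gold px 279 184 z 0.02 [0.4716 0.3442 0.02  ] diam [0.0002 0.0919 0.    ]
gold px 279 184 z 0.05 [0.466  0.3443 0.05  ] diam [0.0002 0.0843 0.    ]
gold px 174 76 z 0.02 [0.372  0.2487 0.02  ] diam [0.0003 0.1812 0.    ]
gold px 174 76 z 0.05 [0.3747 0.2567 0.05  ] diam [0.0003 0.1663 0.    ]
```

View pics/w1.png

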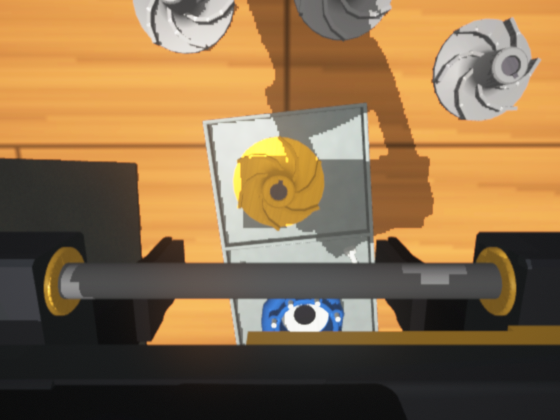

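The large bronze impeller is at px (279,184) in the wrist view, diameter 92 mm and bronze. The grey ones at (185,15), (345,10) and (485,68) are decoys. The casing in the same tray, at (304,315), is the small one. Descending to the impeller.

Call:
{"method": "drive_tool", "body": {
  "motion": [
    [[-2,1,45],[0,0,0]],
    [[0,0,45],[0,0,0]],
    [[0,0,45],[0,0,0]],
    [[0,0,40],[0,0,0]],
    [[0,0,21],[0,0,0]]
  ]
}}

```text
time_s: 1.85
position: [0.4679, 0.3453, 0.0231]
tcp_rot: [[-1.0, -0.003, -0.006], [-0.002, 1.0, -0.002], [0.006, -0.002, -1.0]]
force: [-0.6, -0.3, 0.2]
opening: 1.002
grasp_force: 0.0
```

Call:
{"method": "drive_tool", "body": {
  "motion": [
    [[0,0,0],[0,0,0]],
    [[0,0,0],[0,0,0]],
    [[0,0,0],[0,0,0]],
    [[0,0,0],[0,0,0]],
    [[0,0,0],[0,0,0]]
  ],
  "gripper": 0
}}

```text
time_s: 2.35
position: [0.4722, 0.3454, 0.028]
tcp_rot: [[-1.0, -0.0, 0.002], [-0.0, 1.0, 0.001], [-0.002, 0.001, -1.0]]
force: [-0.3, -0.7, 0.1]
opening: 0.631
grasp_force: 0.0
```

Call:
{"method": "drive_tool", "body": {
  "motion": [
    [[0,0,0],[0,0,0]],
    [[0,0,0],[0,0,0]],
    [[0,0,0],[0,0,0]],
    [[0,0,0],[0,0,0]]
  ]
}}

```text
time_s: 2.75
position: [0.4714, 0.344, 0.0268]
tcp_rot: [[-1.0, -0.001, -0.0], [-0.001, 1.0, -0.002], [0.0, -0.002, -1.0]]
force: [0.2, -4.3, 3.2]
opening: 0.338
grasp_force: 30.0
```

Gripped: opening 29 mm against a 30 mm hub. Lift it and carry it to the clear half of the mat.

Call:
{"method": "drive_tool", "body": {
  "motion": [
    [[0,0,-6],[0,0,0]],
    [[0,0,-16],[0,0,0]],
    [[0,0,-22],[0,0,0]],
    [[0,0,-16],[0,0,0]],
    [[0,0,-6],[0,0,0]]
  ]
}}

```text
time_s: 3.25
position: [0.4716, 0.3455, 0.0934]
tcp_rot: [[-1.0, 0.0, 0.001], [0.0, 1.0, 0.001], [-0.001, 0.001, -1.0]]
force: [1.1, 1.1, -6.3]
opening: 0.334
grasp_force: 30.0
```

Call:
{"method": "drive_tool", "body": {
  "motion": [
    [[-2,-9,0],[0,0,0]],
    [[-4,-20,0],[0,0,0]],
    [[-6,-30,0],[0,0,0]],
    [[-6,-30,0],[0,0,0]],
    [[-6,-30,0],[0,0,0]]
  ]
}}

```text
time_s: 3.75
position: [0.4944, 0.2242, 0.0911]
tcp_rot: [[-1.0, -0.0, -0.003], [-0.0, 1.0, -0.001], [0.003, -0.001, -1.0]]
force: [-0.2, -0.3, -6.1]
opening: 0.338
grasp_force: 30.0
```

Call:
{"method": "drive_tool", "body": {
  "motion": [
    [[-6,-30,0],[0,0,0]],
    [[-6,-30,0],[0,0,0]],
    [[-5,-27,0],[0,0,0]],
    [[-3,-16,0],[0,0,0]],
    [[0,-5,0],[0,0,0]]
  ]
}}

```text
time_s: 4.25
position: [0.5152, 0.1157, 0.0914]
tcp_rot: [[-1.0, 0.003, -0.002], [0.003, 1.0, -0.0], [0.002, -0.0, -1.0]]
force: [-0.6, 0.2, -5.5]
opening: 0.335
grasp_force: 30.0
```

Call:
{"method": "drive_tool", "body": {
  "motion": [
    [[0,0,0],[0,0,0]],
    [[0,0,10],[0,0,0]],
    [[0,0,20],[0,0,0]],
    [[0,0,16],[0,0,0]],
    [[0,0,8],[0,0,0]]
  ]
}}

```text
time_s: 4.75
position: [0.5138, 0.119, 0.0366]
tcp_rot: [[-1.0, -0.002, -0.003], [-0.002, 1.0, 0.0], [0.003, 0.0, -1.0]]
force: [-1.3, -0.1, -5.5]
opening: 0.338
grasp_force: 30.0
```

Call:
{"method": "drive_tool", "body": {
  "motion": [
    [[0,0,5],[0,0,0]],
    [[0,0,3],[0,0,0]],
    [[0,0,2],[0,0,0]],
    [[0,0,0],[0,0,0]],
    [[0,0,0],[0,0,0]]
  ]
}}

```text
time_s: 5.25
position: [0.5158, 0.1179, 0.029]
tcp_rot: [[-1.0, 0.0, 0.001], [0.0, 1.0, 0.0], [-0.001, 0.0, -1.0]]
force: [1.7, 0.1, -5.6]
opening: 0.338
grasp_force: 30.0
```

Call:
{"method": "drive_tool", "body": {
  "motion": [
    [[0,0,1],[0,0,0]],
    [[0,0,1],[0,0,0]],
    [[0,0,1],[0,0,0]],
    [[0,0,0],[0,0,0]],
    [[0,0,0],[0,0,0]]
  ]
}}

```text
time_s: 5.75
position: [0.5158, 0.1179, 0.0268]
tcp_rot: [[-1.0, -0.0, 0.001], [-0.0, 1.0, -0.0], [-0.001, -0.0, -1.0]]
force: [-2.1, -0.7, 5.6]
opening: 0.332
grasp_force: 30.0
```

Call:
{"method": "drive_tool", "body": {
  "motion": [
    [[0,0,0],[0,0,0]],
    [[0,0,0],[0,0,0]],
    [[0,0,0],[0,0,0]],
    [[0,0,0],[0,0,0]],
    [[0,0,0],[0,0,0]]
  ],
  "gripper": 0.8
}}

```text
time_s: 6.25
position: [0.5155, 0.1179, 0.0255]
tcp_rot: [[-1.0, 0.0, 0.0], [0.0, 1.0, 0.0], [-0.0, 0.0, -1.0]]
force: [-1.0, 0.7, 1.0]
opening: 0.704
grasp_force: 0.0
```

Call:
{"method": "drive_tool", "body": {
  "motion": [
    [[0,0,-10],[0,0,0]],
    [[0,0,-30],[0,0,0]],
    [[0,0,-45],[0,0,0]],
    [[0,0,-45],[0,0,0]],
    [[0,0,-40],[0,0,0]]
  ]
}}

```text
time_s: 6.75
position: [0.5154, 0.1179, 0.1983]
tcp_rot: [[-1.0, -0.0, 0.001], [-0.0, 1.0, 0.0], [-0.001, 0.0, -1.0]]
force: [0.5, 0.0, -1.3]
opening: 0.798
grasp_force: 0.0
```

Call:
{"method": "drive_tool", "body": {
  "motion": [
    [[-2,-35,0],[0,0,0]],
    [[-2,-45,0],[0,0,0]],
    [[-2,-45,0],[0,0,0]],
    [[-2,-45,0],[0,0,0]],
    [[-2,-45,0],[0,0,0]]
  ]
}}

```text
time_s: 7.25
position: [0.5252, -0.0987, 0.1964]
tcp_rot: [[-1.0, -0.0, 0.001], [-0.0, 1.0, -0.0], [-0.001, -0.0, -1.0]]
force: [0.7, -0.1, -0.8]
opening: 0.797
grasp_force: 0.0
```

Call:
{"method": "drive_tool", "body": {
  "motion": [
    [[-2,-45,0],[0,0,0]],
    [[-2,-45,0],[0,0,0]],
    [[-2,-45,0],[0,0,0]],
    [[-2,-45,0],[0,0,0]],
    [[-1,-45,0],[0,0,0]]
  ]
}}

```text
time_s: 7.75
position: [0.5341, -0.3238, 0.1962]
tcp_rot: [[-1.0, 0.0, 0.0], [0.0, 1.0, -0.0], [-0.0, -0.0, -1.0]]
force: [1.1, 0.7, 0.6]
opening: 0.801
grasp_force: 0.0
```

Call:
{"method": "drive_tool", "body": {
  "motion": [
    [[0,-36,0],[0,0,0]],
    [[0,-20,0],[0,0,0]],
    [[0,0,0],[0,0,0]],
    [[0,0,0],[0,0,0]],
    [[0,0,0],[0,0,0]]
  ]
}}

```text
time_s: 8.25
position: [0.5343, -0.3763, 0.1957]
tcp_rot: [[-1.0, -0.001, -0.001], [-0.001, 1.0, 0.001], [0.001, 0.001, -1.0]]
force: [0.4, 0.2, 0.2]
opening: 0.803
grasp_force: 0.0
```

```bash
python3 -c "
from h import *
look('w2')" | grep -v '  0.05'
```

```text
t 8.25 tcp [ 0.5343 -0.3763  0.1957] [-1.    -0.001  0.001] open 0.8032547162491359
gold px 369 334 z 0.02 [ 0.6856 -0.2842  0.02  ] diam [-2.000e-04  3.822e-01  0.000e+00]
gold px 436 283 z 0.02 [ 0.6295 -0.2221  0.02  ] diam [-0.0001  0.0804  0.    ]
gold px 102 281 z 0.02 [ 0.6275 -0.5454  0.02  ] diam [-0.      0.0654  0.    ]
gold px 452 158 z 0.02 [ 0.5088 -0.2209  0.02  ] diam [-0.0001  0.0475  0.    ]
gold px 118 165 z 0.02 [ 0.515  -0.5192  0.02  ] diam [-0.0002  0.1708  0.    ]
gold px 546 172 z 0.02 [ 0.5209 -0.1343  0.02  ] diam [-0.0001  0.0723  0.    ]
gold px 254 86 z 0.02 [ 0.4468 -0.3962  0.02  ] diam [-0.0003  0.283   0.    ]
gold px 272 30 z 0.02 [ 0.4027 -0.3807  0.02  ] diam [-0.0002  0.1817  0.    ]
```

View pics/w2.png

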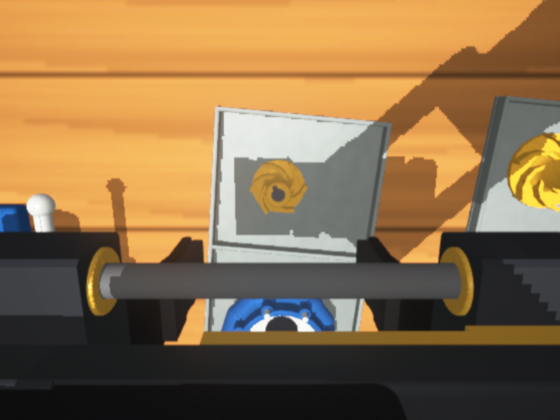

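The small impeller is at px (278,187) with its hub top at (278,193). My gold mask missed it in the shadow. By interpolation it is at about (0.534, -0.376), which matches the top view to within 2 mm, so I'll descend here.

Call:
{"method": "drive_tool", "body": {
  "motion": [
    [[0,0,30],[0,0,0]],
    [[0,0,45],[0,0,0]],
    [[0,0,45],[0,0,0]],
    [[0,0,30],[0,0,0]],
    [[0,0,15],[0,0,0]]
  ]
}}

```text
time_s: 8.8
position: [0.5332, -0.375, 0.0276]
tcp_rot: [[-1.0, -0.002, -0.004], [-0.002, 1.0, 0.004], [0.004, 0.004, -1.0]]
force: [-0.5, 0.3, 0.0]
opening: 0.799
grasp_force: 0.0
```

Call:
{"method": "drive_tool", "body": {
  "motion": [
    [[0,0,4],[0,0,0]],
    [[0,0,0],[0,0,0]],
    [[0,0,0],[0,0,0]],
    [[0,0,0],[0,0,0]],
    [[0,0,0],[0,0,0]]
  ],
  "gripper": 0
}}

```text
time_s: 9.3
position: [0.5351, -0.3788, 0.0281]
tcp_rot: [[-1.0, -0.0, 0.002], [-0.0, 1.0, -0.002], [-0.002, -0.002, -1.0]]
force: [0.3, 0.6, 0.4]
opening: 0.434
grasp_force: 0.0
```

Call:
{"method": "drive_tool", "body": {
  "motion": [
    [[0,0,0],[0,0,0]],
    [[0,0,0],[0,0,0]],
    [[0,0,0],[0,0,0]],
    [[0,0,0],[0,0,0]]
  ]
}}

```text
time_s: 9.7
position: [0.5345, -0.3781, 0.027]
tcp_rot: [[-1.0, 0.0, 0.0], [0.0, 1.0, -0.0], [-0.0, -0.0, -1.0]]
force: [0.2, 0.2, 4.5]
opening: 0.245
grasp_force: 30.0
```

Call:
{"method": "drive_tool", "body": {
  "motion": [
    [[0,0,-8],[0,0,0]],
    [[0,0,-20],[0,0,0]],
    [[0,0,-26],[0,0,0]],
    [[0,0,-20],[0,0,0]],
    [[0,0,-8],[0,0,0]]
  ]
}}

```text
time_s: 10.2
position: [0.5353, -0.379, 0.1107]
tcp_rot: [[-1.0, -0.0, 0.002], [-0.0, 1.0, -0.003], [-0.002, -0.003, -1.0]]
force: [0.4, -1.5, -1.9]
opening: 0.246
grasp_force: 30.0
```

Call:
{"method": "drive_tool", "body": {
  "motion": [
    [[1,10,0],[0,0,0]],
    [[2,25,0],[0,0,0]],
    [[4,40,0],[0,0,0]],
    [[4,45,0],[0,0,0]],
    [[4,45,0],[0,0,0]]
  ]
}}

```text
time_s: 10.7
position: [0.5177, -0.2104, 0.107]
tcp_rot: [[-1.0, 0.001, -0.003], [0.001, 1.0, 0.002], [0.003, 0.002, -1.0]]
force: [0.8, 0.5, -2.0]
opening: 0.245
grasp_force: 30.0
```

Call:
{"method": "drive_tool", "body": {
  "motion": [
    [[4,45,0],[0,0,0]],
    [[4,45,0],[0,0,0]],
    [[4,45,0],[0,0,0]],
    [[4,45,0],[0,0,0]],
    [[4,45,0],[0,0,0]]
  ]
}}

```text
time_s: 11.2
position: [0.4974, 0.0143, 0.1074]
tcp_rot: [[-1.0, 0.0, -0.003], [0.0, 1.0, 0.001], [0.003, 0.001, -1.0]]
force: [0.5, 0.1, -1.4]
opening: 0.243
grasp_force: 30.0
```

Call:
{"method": "drive_tool", "body": {
  "motion": [
    [[4,45,0],[0,0,0]],
    [[4,45,0],[0,0,0]],
    [[4,45,0],[0,0,0]],
    [[4,45,0],[0,0,0]],
    [[4,45,0],[0,0,0]]
  ]
}}

```text
time_s: 11.7
position: [0.4771, 0.2387, 0.1073]
tcp_rot: [[-1.0, -0.0, -0.003], [-0.0, 1.0, -0.001], [0.003, -0.001, -1.0]]
force: [1.7, -0.2, -1.9]
opening: 0.246
grasp_force: 30.0
```

Call:
{"method": "drive_tool", "body": {
  "motion": [
    [[4,40,0],[0,0,0]],
    [[4,35,0],[0,0,0]],
    [[3,20,0],[0,0,0]],
    [[0,0,0],[0,0,0]],
    [[0,0,0],[0,0,0]]
  ]
}}

```text
time_s: 12.2
position: [0.4667, 0.3317, 0.1073]
tcp_rot: [[-1.0, -0.002, -0.003], [-0.002, 1.0, -0.002], [0.003, -0.002, -1.0]]
force: [0.4, -0.7, -1.8]
opening: 0.25
grasp_force: 30.0
```

Call:
{"method": "drive_tool", "body": {
  "motion": [
    [[-1,11,0],[0,0,0]],
    [[0,8,10],[0,0,0]],
    [[0,0,25],[0,0,0]],
    [[0,0,22],[0,0,0]],
    [[0,0,12],[0,0,0]]
  ]
}}

```text
time_s: 12.7
position: [0.4686, 0.3502, 0.0372]
tcp_rot: [[-1.0, 0.001, -0.003], [0.001, 1.0, -0.001], [0.003, -0.001, -1.0]]
force: [-0.7, 0.2, -1.3]
opening: 0.245
grasp_force: 30.0
```

Call:
{"method": "drive_tool", "body": {
  "motion": [
    [[0,0,6],[0,0,0]],
    [[0,0,3],[0,0,0]],
    [[0,0,1],[0,0,0]],
    [[0,0,0],[0,0,0]],
    [[0,0,0],[0,0,0]]
  ]
}}

```text
time_s: 13.2
position: [0.47, 0.3512, 0.0303]
tcp_rot: [[-1.0, -0.0, 0.001], [-0.0, 1.0, 0.001], [-0.001, 0.001, -1.0]]
force: [0.2, 0.9, -1.0]
opening: 0.239
grasp_force: 30.0
```

Call:
{"method": "drive_tool", "body": {
  "motion": [
    [[0,0,1],[0,0,0]],
    [[0,0,1],[0,0,0]],
    [[0,0,1],[0,0,0]],
    [[0,0,0],[0,0,0]],
    [[0,0,0],[0,0,0]]
  ]
}}

```text
time_s: 13.7
position: [0.4696, 0.351, 0.027]
tcp_rot: [[-1.0, -0.0, 0.0], [-0.0, 1.0, 0.0], [-0.0, 0.0, -1.0]]
force: [-1.7, 0.0, 2.7]
opening: 0.247
grasp_force: 30.0
```

Call:
{"method": "drive_tool", "body": {
  "motion": [
    [[0,0,0],[0,0,0]],
    [[0,0,0],[0,0,0]],
    [[0,0,0],[0,0,0]],
    [[0,0,0],[0,0,0]],
    [[0,0,0],[0,0,0]]
  ],
  "gripper": 0.8
}}

```text
time_s: 14.2
position: [0.4694, 0.3509, 0.0264]
tcp_rot: [[-1.0, 0.0, -0.0], [0.0, 1.0, -0.0], [0.0, -0.0, -1.0]]
force: [-0.3, 0.1, 0.8]
opening: 0.615
grasp_force: 0.0
```

Call:
{"method": "drive_tool", "body": {
  "motion": [
    [[0,0,-10],[0,0,0]],
    [[0,0,-30],[0,0,0]],
    [[0,0,-45],[0,0,0]],
    [[0,0,-45],[0,0,0]],
    [[0,0,-40],[0,0,0]]
  ]
}}

```text
time_s: 14.7
position: [0.4695, 0.351, 0.1994]
tcp_rot: [[-1.0, -0.0, 0.002], [-0.0, 1.0, 0.001], [-0.002, 0.001, -1.0]]
force: [0.8, 0.1, 0.2]
opening: 0.797
grasp_force: 0.0
```

Call:
{"method": "drive_tool", "body": {
  "motion": [
    [[-5,-38,0],[0,0,0]],
    [[-5,-45,0],[0,0,0]],
    [[-5,-45,0],[0,0,0]],
    [[-5,-45,0],[0,0,0]],
    [[-5,-45,0],[0,0,0]]
  ]
}}

```text
time_s: 15.2
position: [0.4944, 0.1313, 0.1974]
tcp_rot: [[-1.0, -0.001, 0.001], [-0.001, 1.0, 0.0], [-0.001, 0.0, -1.0]]
force: [1.6, 0.5, -0.3]
opening: 0.803
grasp_force: 0.0
```

Call:
{"method": "drive_tool", "body": {
  "motion": [
    [[-5,-45,0],[0,0,0]],
    [[-5,-45,0],[0,0,0]],
    [[-5,-45,0],[0,0,0]],
    [[-5,-45,0],[0,0,0]],
    [[-4,-45,0],[0,0,0]]
  ]
}}

```text
time_s: 15.7
position: [0.5185, -0.094, 0.1974]
tcp_rot: [[-1.0, 0.0, 0.001], [0.0, 1.0, -0.0], [-0.001, -0.0, -1.0]]
force: [0.4, -0.1, 0.4]
opening: 0.798
grasp_force: 0.0
```

Call:
{"method": "drive_tool", "body": {
  "motion": [
    [[-2,-25,0],[0,0,0]],
    [[0,-10,0],[0,0,0]],
    [[0,0,0],[0,0,0]],
    [[0,0,0],[0,0,0]],
    [[0,0,0],[0,0,0]]
  ]
}}

```text
time_s: 16.2
position: [0.52, -0.1253, 0.1966]
tcp_rot: [[-1.0, -0.002, -0.001], [-0.002, 1.0, 0.001], [0.001, 0.001, -1.0]]
force: [-0.1, 0.1, -0.1]
opening: 0.799
grasp_force: 0.0
```

```bash
sed -i 's/(18,130,110)/(18,130,60)/' h.py; python3 -c "
from h import *
look('w3')" | grep -v 'z 0.05'
```

```text
t 16.2 tcp [ 0.52   -0.1253  0.1966] [-1.    -0.002  0.001] open 0.7985465724600882
gold px 369 334 z 0.02 [ 0.6719 -0.0334  0.02  ] diam [-0.0006  0.3843  0.    ]
gold px 440 283 z 0.02 [0.6156 0.0328 0.02  ] diam [-0.0001  0.0786  0.    ]
gold px 102 281 z 0.02 [ 0.614  -0.2951  0.02  ] diam [-0.0001  0.0673  0.    ]
gold px 168 186 z 0.02 [ 0.5196 -0.2254  0.02  ] diam [-0.0002  0.1039  0.    ]
gold px 278 187 z 0.02 [ 0.5209 -0.1252  0.02  ] diam [-0.0001  0.0715  0.    ]
gold px 537 179 z 0.02 [0.5126 0.1096 0.02  ] diam [-0.0002  0.097   0.    ]
gold px 204 100 z 0.02 [ 0.4446 -0.1887  0.02  ] diam [-0.0005  0.2742  0.    ]
gold px 226 36 z 0.02 [ 0.3937 -0.1677  0.02  ] diam [-0.0007  0.3612  0.    ]
```

View pics/w3.png

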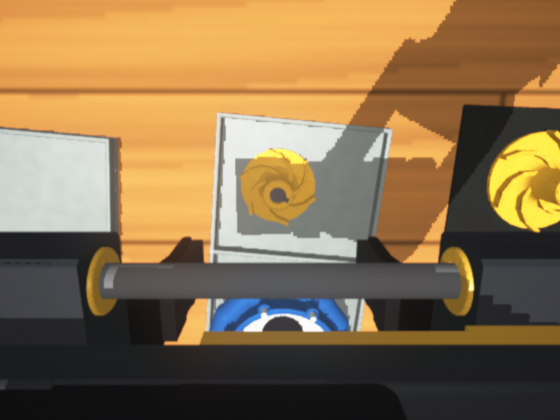

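The medium impeller is at px (278,187), which is (0.521, -0.125), diameter 71 mm. Its tray holds the widest casing (px 212–350, against 222–335 in the other). The large impeller stands upright on the mat at (537,179). Grasping the medium one.

Call:
{"method": "drive_tool", "body": {
  "motion": [
    [[-1,0,30],[0,0,0]],
    [[0,0,45],[0,0,0]],
    [[0,0,45],[0,0,0]],
    [[0,0,30],[0,0,0]],
    [[0,0,16],[0,0,0]]
  ]
}}

```text
time_s: 16.75
position: [0.5199, -0.125, 0.0279]
tcp_rot: [[-1.0, -0.002, -0.004], [-0.002, 1.0, 0.002], [0.004, 0.002, -1.0]]
force: [0.6, 0.2, -0.2]
opening: 0.801
grasp_force: 0.0
```

Call:
{"method": "drive_tool", "body": {
  "motion": [
    [[0,0,4],[0,0,0]],
    [[0,0,0],[0,0,0]],
    [[0,0,0],[0,0,0]],
    [[0,0,0],[0,0,0]],
    [[0,0,0],[0,0,0]]
  ],
  "gripper": 0
}}

```text
time_s: 17.25
position: [0.5221, -0.1274, 0.0277]
tcp_rot: [[-1.0, -0.0, 0.002], [-0.0, 1.0, -0.001], [-0.002, -0.001, -1.0]]
force: [-0.0, 0.2, 0.2]
opening: 0.433
grasp_force: 0.0
```

Call:
{"method": "drive_tool", "body": {
  "motion": [
    [[0,0,0],[0,0,0]],
    [[0,0,0],[0,0,0]],
    [[0,0,0],[0,0,0]],
    [[0,0,0],[0,0,0]]
  ]
}}

```text
time_s: 17.65
position: [0.5218, -0.1272, 0.0272]
tcp_rot: [[-1.0, 0.0, 0.001], [0.0, 1.0, -0.0], [-0.001, -0.0, -1.0]]
force: [0.1, 0.6, 5.4]
opening: 0.288
grasp_force: 30.0
```

Call:
{"method": "drive_tool", "body": {
  "motion": [
    [[0,0,-6],[0,0,0]],
    [[0,0,-16],[0,0,0]],
    [[0,0,-22],[0,0,0]],
    [[0,0,-16],[0,0,0]],
    [[0,0,-6],[0,0,0]]
  ]
}}

```text
time_s: 18.15
position: [0.5219, -0.1273, 0.0937]
tcp_rot: [[-1.0, -0.0, 0.002], [-0.0, 1.0, -0.001], [-0.002, -0.001, -1.0]]
force: [0.7, 0.3, -2.9]
opening: 0.29
grasp_force: 30.0
```

Call:
{"method": "drive_tool", "body": {
  "motion": [
    [[0,-9,0],[0,0,0]],
    [[-1,-20,0],[0,0,0]],
    [[-2,-30,0],[0,0,0]],
    [[-2,-30,0],[0,0,0]],
    [[-2,-30,0],[0,0,0]]
  ]
}}

```text
time_s: 18.65
position: [0.5275, -0.2473, 0.0911]
tcp_rot: [[-1.0, -0.0, -0.002], [-0.0, 1.0, 0.001], [0.002, 0.001, -1.0]]
force: [0.9, -0.9, -3.0]
opening: 0.29
grasp_force: 30.0
```

Call:
{"method": "drive_tool", "body": {
  "motion": [
    [[-2,-30,0],[0,0,0]],
    [[-2,-30,0],[0,0,0]],
    [[-1,-27,0],[0,0,0]],
    [[0,-17,0],[0,0,0]],
    [[0,-7,0],[0,0,0]]
  ]
}}

```text
time_s: 19.15
position: [0.5327, -0.359, 0.0913]
tcp_rot: [[-1.0, 0.002, -0.001], [0.002, 1.0, 0.001], [0.001, 0.001, -1.0]]
force: [-0.6, -0.5, -2.4]
opening: 0.292
grasp_force: 30.0
```

Call:
{"method": "drive_tool", "body": {
  "motion": [
    [[0,0,0],[0,0,0]],
    [[0,0,10],[0,0,0]],
    [[0,0,20],[0,0,0]],
    [[0,0,16],[0,0,0]],
    [[0,0,8],[0,0,0]]
  ]
}}

```text
time_s: 19.65
position: [0.5323, -0.3547, 0.0362]
tcp_rot: [[-1.0, -0.001, -0.003], [-0.001, 1.0, 0.003], [0.003, 0.003, -1.0]]
force: [1.0, 0.7, -3.3]
opening: 0.289
grasp_force: 30.0
```

Call:
{"method": "drive_tool", "body": {
  "motion": [
    [[0,0,5],[0,0,0]],
    [[0,0,3],[0,0,0]],
    [[0,0,1],[0,0,0]],
    [[0,0,0],[0,0,0]],
    [[0,0,0],[0,0,0]]
  ]
}}

```text
time_s: 20.15
position: [0.5338, -0.3575, 0.0302]
tcp_rot: [[-1.0, 0.0, 0.001], [0.0, 1.0, -0.001], [-0.001, -0.001, -1.0]]
force: [-0.0, 0.3, -3.3]
opening: 0.287
grasp_force: 30.0
```

Call:
{"method": "drive_tool", "body": {
  "motion": [
    [[0,0,1],[0,0,0]],
    [[0,0,1],[0,0,0]],
    [[0,0,1],[0,0,0]],
    [[0,0,0],[0,0,0]],
    [[0,0,0],[0,0,0]]
  ]
}}

```text
time_s: 20.65
position: [0.5335, -0.3572, 0.0272]
tcp_rot: [[-1.0, 0.0, 0.0], [0.0, 1.0, -0.0], [-0.0, -0.0, -1.0]]
force: [-1.3, 0.8, 3.1]
opening: 0.29
grasp_force: 30.0
```

Call:
{"method": "drive_tool", "body": {
  "motion": [
    [[0,0,0],[0,0,0]],
    [[0,0,0],[0,0,0]],
    [[0,0,0],[0,0,0]],
    [[0,0,0],[0,0,0]],
    [[0,0,0],[0,0,0]]
  ],
  "gripper": 0.8
}}

```text
time_s: 21.15
position: [0.5335, -0.3571, 0.0264]
tcp_rot: [[-1.0, -0.0, 0.0], [-0.0, 1.0, 0.0], [-0.0, 0.0, -1.0]]
force: [0.6, 0.8, -0.2]
opening: 0.662
grasp_force: 0.0
```

Call:
{"method": "drive_tool", "body": {
  "motion": [
    [[0,0,-10],[0,0,0]],
    [[0,0,-30],[0,0,0]],
    [[0,0,-45],[0,0,0]],
    [[0,0,-45],[0,0,0]],
    [[0,0,-40],[0,0,0]]
  ]
}}

```text
time_s: 21.65
position: [0.5337, -0.3572, 0.1996]
tcp_rot: [[-1.0, -0.0, 0.001], [-0.0, 1.0, -0.001], [-0.001, -0.001, -1.0]]
force: [-0.4, -0.9, 0.7]
opening: 0.796
grasp_force: 0.0
```

Call:
{"method": "drive_tool", "body": {
  "motion": [
    [[1,38,0],[0,0,0]],
    [[2,45,0],[0,0,0]],
    [[2,45,0],[0,0,0]],
    [[2,45,0],[0,0,0]],
    [[2,45,0],[0,0,0]]
  ]
}}

```text
time_s: 22.15
position: [0.5242, -0.1375, 0.1975]
tcp_rot: [[-1.0, 0.001, 0.001], [0.001, 1.0, -0.0], [-0.001, -0.0, -1.0]]
force: [0.3, 0.5, 0.8]
opening: 0.803
grasp_force: 0.0
```

Call:
{"method": "drive_tool", "body": {
  "motion": [
    [[2,45,0],[0,0,0]],
    [[2,45,0],[0,0,0]],
    [[2,45,0],[0,0,0]],
    [[2,45,0],[0,0,0]],
    [[1,45,0],[0,0,0]]
  ]
}}

```text
time_s: 22.65
position: [0.5151, 0.0877, 0.1974]
tcp_rot: [[-1.0, 0.0, 0.001], [0.0, 1.0, -0.0], [-0.001, -0.0, -1.0]]
force: [0.0, -0.6, 0.3]
opening: 0.799
grasp_force: 0.0
```

Call:
{"method": "drive_tool", "body": {
  "motion": [
    [[0,22,0],[0,0,0]],
    [[0,10,0],[0,0,0]],
    [[0,0,0],[0,0,0]],
    [[0,0,0],[0,0,0]],
    [[0,0,0],[0,0,0]]
  ]
}}

```text
time_s: 23.15
position: [0.5157, 0.1165, 0.1966]
tcp_rot: [[-1.0, 0.002, 0.0], [0.002, 1.0, -0.0], [-0.0, -0.0, -1.0]]
force: [-0.4, 0.2, 0.1]
opening: 0.798
grasp_force: 0.0
```

```bash
python3 -c "
from h import *
look('w4')" | grep -v 'z 0.05'
```

```text
t 23.15 tcp [0.5157 0.1165 0.1966] [-1.     0.002 -0.   ] open 0.798164356470651
gold px 362 334 z 0.02 [0.6681 0.201  0.02  ] diam [0.0005 0.3974 0.    ]
gold px 102 281 z 0.02 [ 0.6093 -0.0544  0.02  ] diam [0.0001 0.0674 0.    ]
gold px 457 230 z 0.02 [0.5579 0.2844 0.02  ] diam [0.0002 0.1599 0.    ]
gold px 281 186 z 0.02 [0.5155 0.1194 0.02  ] diam [0.0001 0.0943 0.    ]
gold px 392 141 z 0.02 [0.4754 0.2177 0.02  ] diam [0.0001 0.0584 0.    ]
gold px 538 134 z 0.02 [0.4693 0.3458 0.02  ] diam [0.0001 0.0571 0.    ]
gold px 280 104 z 0.02 [0.4436 0.1187 0.02  ] diam [0.0001 0.0661 0.    ]
gold px 117 144 z 0.02 [ 0.4776 -0.0261  0.02  ] diam [0.0004 0.2214 0.    ]
gold px 502 34 z 0.02 [0.3883 0.3022 0.02  ] diam [0.0002 0.0861 0.    ]
gold px 176 46 z 0.02 [0.3967 0.0323 0.02  ] diam [0.0006 0.3045 0.    ]
```

The large impeller is at (0.5155, 0.1194), where I left it (px 281,186, diameter 94 mm). Regrasping it.

Call:
{"method": "drive_tool", "body": {
  "motion": [
    [[0,2,30],[0,0,0]],
    [[0,0,45],[0,0,0]],
    [[0,0,45],[0,0,0]],
    [[0,0,30],[0,0,0]],
    [[0,0,16],[0,0,0]]
  ]
}}

```text
time_s: 23.7
position: [0.514, 0.1186, 0.0278]
tcp_rot: [[-1.0, 0.002, -0.005], [0.002, 1.0, -0.0], [0.005, -0.0, -1.0]]
force: [-0.8, 0.3, 0.8]
opening: 0.799
grasp_force: 0.0
```

Call:
{"method": "drive_tool", "body": {
  "motion": [
    [[0,0,4],[0,0,0]],
    [[0,0,0],[0,0,0]],
    [[0,0,0],[0,0,0]],
    [[0,0,0],[0,0,0]],
    [[0,0,0],[0,0,0]]
  ],
  "gripper": 0
}}

```text
time_s: 24.2
position: [0.5162, 0.1199, 0.0277]
tcp_rot: [[-1.0, 0.0, 0.002], [0.0, 1.0, 0.0], [-0.002, 0.0, -1.0]]
force: [-0.4, -0.3, 0.1]
opening: 0.434
grasp_force: 0.0
```

Call:
{"method": "drive_tool", "body": {
  "motion": [
    [[0,0,0],[0,0,0]],
    [[0,0,0],[0,0,0]],
    [[0,0,0],[0,0,0]],
    [[0,0,0],[0,0,0]]
  ]
}}

```text
time_s: 24.6
position: [0.5161, 0.1195, 0.0274]
tcp_rot: [[-1.0, -0.001, 0.002], [-0.001, 1.0, -0.001], [-0.002, -0.001, -1.0]]
force: [-1.0, -2.2, 6.0]
opening: 0.341
grasp_force: 30.0
```

Call:
{"method": "drive_tool", "body": {
  "motion": [
    [[0,0,-6],[0,0,0]],
    [[0,0,-16],[0,0,0]],
    [[0,0,-22],[0,0,0]],
    [[0,0,-16],[0,0,0]],
    [[0,0,-6],[0,0,0]]
  ]
}}

```text
time_s: 25.1
position: [0.5154, 0.1203, 0.0934]
tcp_rot: [[-1.0, -0.0, 0.001], [-0.0, 1.0, 0.0], [-0.001, 0.0, -1.0]]
force: [0.6, -0.0, -5.7]
opening: 0.339
grasp_force: 30.0
```

```bash
python3 - <<'E'
from h import *
# tray_large origin check from the w3 picture: front compartment edge corners at rim height
st={"position":np.array([.52,-.1253,.1966]),"tcp_rot":np.array([[-1,-.002,-.001],[-.002,1,.001],[.001,.001,-1.]])}
P=pose("wrist",st)
print(ray(P,[(217,114),(391,129),(213,248),(383,262)],.018).round(4))
E
```

```text
[[ 0.4562 -0.1783  0.018 ]
 [ 0.4688 -0.0251  0.018 ]
 [ 0.5805 -0.1868  0.018 ]
 [ 0.5945 -0.0236  0.018 ]]
```

The wrist view puts the compartment middle at about (0.525, -0.105), which agrees with the top view (0.526, -0.109). Carrying the large impeller there.

Call:
{"method": "drive_tool", "body": {
  "motion": [
    [[0,-9,0],[0,0,0]],
    [[-1,-20,0],[0,0,0]],
    [[-2,-30,0],[0,0,0]],
    [[-2,-30,0],[0,0,0]],
    [[-2,-30,0],[0,0,0]]
  ]
}}

```text
time_s: 25.6
position: [0.5212, -0.0003, 0.0912]
tcp_rot: [[-1.0, -0.0, -0.003], [-0.0, 1.0, 0.001], [0.003, 0.001, -1.0]]
force: [0.1, 0.1, -6.3]
opening: 0.34
grasp_force: 30.0
```

Call:
{"method": "drive_tool", "body": {
  "motion": [
    [[-1,-30,0],[0,0,0]],
    [[-1,-30,0],[0,0,0]],
    [[0,-27,0],[0,0,0]],
    [[0,-16,0],[0,0,0]],
    [[0,-6,0],[0,0,0]]
  ]
}}

```text
time_s: 26.1
position: [0.5239, -0.1097, 0.0916]
tcp_rot: [[-1.0, 0.002, -0.001], [0.002, 1.0, 0.001], [0.001, 0.001, -1.0]]
force: [0.3, 0.3, -5.8]
opening: 0.332
grasp_force: 30.0
```

Call:
{"method": "drive_tool", "body": {
  "motion": [
    [[0,0,0],[0,0,0]],
    [[0,0,10],[0,0,0]],
    [[0,0,20],[0,0,0]],
    [[0,0,16],[0,0,0]],
    [[0,0,8],[0,0,0]]
  ]
}}

```text
time_s: 26.6
position: [0.5231, -0.1061, 0.0367]
tcp_rot: [[-1.0, -0.002, -0.003], [-0.002, 1.0, 0.002], [0.003, 0.002, -1.0]]
force: [-0.7, 0.5, -5.0]
opening: 0.339
grasp_force: 30.0
```

Call:
{"method": "drive_tool", "body": {
  "motion": [
    [[0,0,5],[0,0,0]],
    [[0,0,3],[0,0,0]],
    [[0,0,1],[0,0,0]],
    [[0,0,0],[0,0,0]],
    [[0,0,0],[0,0,0]]
  ]
}}

```text
time_s: 27.1
position: [0.5248, -0.1082, 0.0301]
tcp_rot: [[-1.0, -0.0, 0.001], [-0.0, 1.0, -0.0], [-0.001, -0.0, -1.0]]
force: [-0.6, 0.1, -5.9]
opening: 0.34
grasp_force: 30.0
```

Call:
{"method": "drive_tool", "body": {
  "motion": [
    [[0,0,1],[0,0,0]],
    [[0,0,1],[0,0,0]],
    [[0,0,1],[0,0,0]],
    [[0,0,0],[0,0,0]],
    [[0,0,0],[0,0,0]]
  ]
}}

```text
time_s: 27.6
position: [0.5246, -0.1082, 0.0275]
tcp_rot: [[-1.0, -0.0, 0.001], [-0.0, 1.0, -0.0], [-0.001, -0.0, -1.0]]
force: [-2.4, 0.5, 5.5]
opening: 0.333
grasp_force: 30.0
```

Resting on the floor. Release it, rise and back away toward the robot so the top camera can see.

Call:
{"method": "drive_tool", "body": {
  "motion": [
    [[0,0,0],[0,0,0]],
    [[0,0,0],[0,0,0]],
    [[0,0,0],[0,0,0]],
    [[0,0,0],[0,0,0]],
    [[0,0,0],[0,0,0]]
  ],
  "gripper": 0.8
}}

```text
time_s: 28.1
position: [0.5246, -0.1082, 0.0264]
tcp_rot: [[-1.0, 0.0, 0.0], [0.0, 1.0, -0.0], [-0.0, -0.0, -1.0]]
force: [0.3, 0.0, -0.2]
opening: 0.705
grasp_force: 0.0
```

Call:
{"method": "drive_tool", "body": {
  "motion": [
    [[0,0,-10],[0,0,0]],
    [[0,0,-30],[0,0,0]],
    [[0,0,-45],[0,0,0]],
    [[0,0,-45],[0,0,0]],
    [[0,0,-45],[0,0,0]]
  ]
}}

```text
time_s: 28.6
position: [0.524, -0.1079, 0.2038]
tcp_rot: [[-1.0, 0.0, 0.0], [0.0, 1.0, -0.0], [-0.0, -0.0, -1.0]]
force: [0.2, 0.2, -0.1]
opening: 0.799
grasp_force: 0.0
```

Call:
{"method": "drive_tool", "body": {
  "motion": [
    [[20,30,0],[0,0,0]],
    [[20,35,0],[0,0,0]],
    [[20,35,0],[0,0,0]],
    [[20,35,0],[0,0,0]],
    [[20,35,0],[0,0,0]]
  ]
}}

```text
time_s: 29.1
position: [0.4234, 0.0631, 0.2023]
tcp_rot: [[-1.0, 0.001, 0.001], [0.001, 1.0, 0.0], [-0.001, 0.0, -1.0]]
force: [1.2, -0.1, 0.2]
opening: 0.799
grasp_force: 0.0
```

Call:
{"method": "drive_tool", "body": {
  "motion": [
    [[0,0,0],[0,0,0]],
    [[0,0,0],[0,0,0]],
    [[0,0,0],[0,0,0]]
  ]
}}

```text
time_s: 29.4
position: [0.4256, 0.0613, 0.2021]
tcp_rot: [[-1.0, 0.0, 0.002], [0.0, 1.0, -0.001], [-0.002, -0.001, -1.0]]
force: [0.2, -0.7, 0.7]
opening: 0.798
grasp_force: 0.0
```

```bash
python3 - <<'E'
from h import *
im=capture("top"); P=pose("top")
a=cv2.resize(im[90:235,150:460],None,fx=2.4,fy=2.4,interpolation=cv2.INTER_CUBIC)
cv2.imwrite("pics/t2.png",a[:,:,::-1])
for c in blobs(cv2.morphologyEx(gold(im),cv2.MORPH_CLOSE,np.ones((3,3))),60):
    (u,v),r=cv2.minEnclosingCircle(c)
    if u>160:print(u,v,ray(P,(u,v),.02)[0].round(3),2*r*1.46/P[2])
E
```

```text
199.0 201.92857360839844 [0.47  0.348 0.02 ] 0.05148967763413104
338.8743896484375 181.2733917236328 [ 0.525 -0.108  0.02 ] 0.09100228419861445
415.0 177.0 [ 0.532 -0.355  0.02 ] 0.07195587328438757
```

View pics/t2.png

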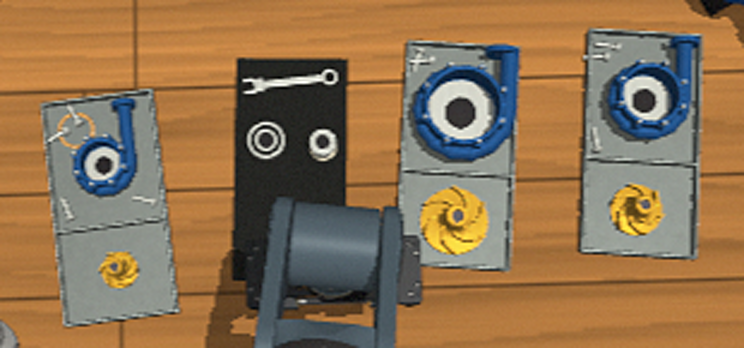

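The crop shows the small impeller (119,270) under the small casing, the large (454,220) under the large casing and the medium (637,210) under the medium casing. All three are upright and centred, and the bystanders on the mat haven't moved. Handing in.

```bash
python3 -c "
from rig import *
print(hand_in())"
```

```text
the job is handed in; nothing more can be done
None
```

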